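Hang the humidifier bracket on the free peg

TASK

Pull the cabinet's blue drawer well open, take out the yellow bottle bracket and hang it by its eye on the free peg of the blue stand, well onto the peg and with its bottle ring pointing outwards, away from the post. Let it hang there and push the drawer fully shut; do not knock over or shift the amber bottle or the steel dish in front of the stands.

Things in the scene. Friction and masses are not known exactly. Their poses are not given: they have to be found in the camera images.
- drawer (a joint): Slide of the cabinet's only drawer, in m: 0 shut, grows as it comes out on the handle side, stop at 0.18; about 2 N of friction, stays where left, may start up to 12 mm ajar. Blue front reaching 119 mm above the table; grey side walls up to 73 mm; inside floor 18 mm above the table, inside 240 mm wide.
- cab_front (a point): White cabinet, fixed, 270 mm deep (x), 280 wide (y), 130 high (z), left or right of the middle of the table and slightly turned; its front faces its own -x. This point: middle of its front face's top edge, same axes. The top is closed: what is in the drawer can be reached only when pulled out from under it. Low things (to 35 mm) lie in the drawer too.
- drawer_grip (a point): Middle of the drawer's handle, a level round steel bar 12 mm thick and 110 mm long with its middle line 45 mm out from the drawer front, 100 mm above the table (30 mm below the cabinet's top). Axes: -x points straight out of the cabinet (the way the drawer opens), y along the bar, z up. Moves with the drawer.
- bracket: Yellow bottle bracket, about 160 g, 96 mm high, standing loose in the drawer: upright plate 44 wide (y), 8 thick (x), 96 high, with an eye through it along x; at the foot a level bottle ring, 68 across, 14 high, on the -x side (roughly towards the handle), and a heel to 12 mm on +x. Origin: bottom centre of the plate. The plate is 85 to 110 mm behind the inner face of the drawer front.
- eye (a point): Centre of the bracket's eye, a round hole 26 mm in diameter along x, 71 mm above the bracket's underside and 25 mm below its top; axes as the bracket.
- cradle (a point): Centre of the bracket's bottle ring, 44 mm to -x of the plate and 7 mm above the underside.
- free_peg (a point): Midpoint of the free peg's middle line, 206 mm above the table. Round steel peg 12 mm thick, 80 long, on a fixed blue post 26 wide. +x points level from the tip to the post, y level across, z up. The peg rises 10 degrees towards its tip: root 40 mm to +x and 7 lower, tip 40 mm to -x and 7 higher. The post's face is at the root, its top 21 mm above this point.
- stand_busy: The other, grey stand of the same size, standing 150 to 170 mm beside the blue one, on the same white plinth (12 mm high); fixed. Its peg is taken by a fixed orange filter cassette, 62 mm wide and 120 high. Origin: centre of its base's underside, below the post's face. Leave it as it is.
- bottle: Loose amber bottle, 56 mm across, 125 mm high, standing on the table in front of the gap between the two stands. Origin: centre of its underside, z its axis.
- dish: Loose steel dish, 100 mm across and 35 high, on the table in front of the stands. Origin: centre of its underside.

How it is judged (in metres and radians):
On the way, in this order (a step that is already met when the one before it is completed fails the run):
1. the drawer is pulled open by at least 120 mm (value of joint drawer above 0.12 m), for 0.2 s.
2. the bracket hangs by its eye on the free peg, ring outwards, released (x of eye in the frame of free_peg between -0.028 and 0.04 m and y of eye in the frame of free_peg between -0.014 and 0.014 m and z of eye in the frame of free_peg between -0.028 and 0.01 m and x of cradle in the frame of free_peg below -0.005 m and angle between bracket's own z axis and vertical below 0.5 rad and contact force between bracket and the fingers below 0.1 N), for 0.3 s.
At the end, for the whole second after the job is handed in: Bracket at rest, released, peg through its eye: eye centre from 12 mm short of the tip to the root, within 14 mm sideways, 10 mm above to 28 mm below the peg's midpoint; ring away from the post, upright within 0.5 rad; drawer shut to within 12 mm (all of step 2 and linear speed of bracket below 0.03 m/s and value of joint drawer below 0.012 m); the robot touches nothing.
It fails at once if the bottle is shifted by more than 30 mm or tipped (distance of bottle from where it was at the start of the episode above 0.03 m or angle between bottle's own z axis and vertical above 0.4 rad).
It fails at once if the dish is shifted by more than 30 mm (distance of dish from where it was at the start of the episode above 0.03 m).
It also fails if it takes over 70 s, if anything falls off the work surface, if the arm or the gripper's body presses on something with over 40 N, if the wrist force passes 120 N, or if a joint passes its speed limit or range.

ROBOT

A 6-joint arm with a two-finger parallel gripper is mounted at the origin on the work surface. World frame = base frame: x ahead of the robot, y to its left, z up, the work surface at z = 0. Lengths are in mm, angles in rad, forces in N, time in s.
With the tool pointing down it reaches from about 350 to 775 mm from the base axis. Payload 7.3 kg.
Tool frame: the origin (TCP) lies between the finger pads; the fingertips stand 25 mm ahead of it and the grasp point (between the pads) lies 6 mm ahead of it; z points along the fingers, y is the line along which they close (so a half turn about z gives the same grasp; the last joint's range is limited). The gripper opens to 92 mm and grips with 3 to 60 N. Pads are 19 mm wide; open, the fingers measure 130 mm over their backs; the gripper's body (75 mm by 190 mm) begins 47 mm behind the grasp point.
Start: joints at [1.07, 0.342, 1.524, -0, 1.275, -0.146], TCP at [182.373, 492.326, 230.641] pointing down, gripper open.
Joint ranges: [-2.53, 2.53], [-0.77, 2.02], [0.04, 2.7], [-1, 4.14], [0.28, 2.66], [-3.11, 3.11]. Speed limits (rad/s): [2.57, 2.57, 3.14, 3.14, 3.14, 3.14].

INTERFACE

Orientations are given as [roll, pitch, yaw] about the fixed x, y, z axes, in that order (R = Rz(yaw) Ry(pitch) Rx(roll)).
In Python, from plant import bot gives the robot as it stands.
- The arm moves only by the tool play_rows, never from a script. Its argument "commands" is a list of rows, each an object of numbers: "x", "y", "z": the shift along the tool's x, y, z in m; "twist": the turn about the tool's z in degrees. In form: [{"x": .., "y": .., "z": .., "twist": ..}, ...]. A call has exactly 8 rows; each row is the pose to reach, as a shift and turn from the pose commanded when the call began, along the tool's axes at that moment; what a row does not reach only later rows make up. A row lasts 1/10 s, in which the tool goes at most 50 mm and 8.59 degrees, less where a joint would pass 70% of its speed; a pose out of reach is approached as far as the arm can. A call with a gripper value outside its range is refused whole. "jaw" is the closure, from 0 (fully open) to 1 (shut), set as the call begins (left out, the last holds). The fingers move at their own pace and stop on an object; the grip force is fixed at half the most. Time passes only in rows, so rows that repeat a pose let the fingers close, or fill a call up. It gives the time, the measured TCP pose, the force, the opening and the grip force at its end, in the units of the state.
- bot.get_obs(): the state, without advancing time (a new reading comes with each control period).
- bot.capture(name): name is "scene" or "side" or "wrist"; returns a dict with "pixels" (400x640x3 uint8, red, green, blue), "fx", "fy", "cx", "cy" (pixels), "eye" and "rotation" of the camera in the world. Camera axes: x right, y down, z forward; pixel columns grow to the right and rows downward; lengths in mm; the calibration is good to about 2 mm. A picture is of the moment at which its call begins. There is no depth.
- bot.close_job(): hands the job in; it is judged then, once.
The state is a dict: "time": time; "joint_positions": joint angles; "dq": joint speeds; "tau": joint torques, N m; "tool_pos": TCP position; "tcp_rot": TCP orientation; "contact_force": force on the tool from outside, world axes, zero at the start; "moment": the same for the moment, N m; "grip_width": finger opening in mm; "finger_force": force on a finger pad.
Only numpy, scipy, OpenCV 4.12 (cv2) and the standard library are available. Lean on these libraries where they do the work, as an engineer would, in place of code of your own. Each camera call takes 0.05 s, during which the arm holds its last target. There are 200 camera calls.

## Working session

There is one attempt and no reset: what is moved stays moved. The work goes in short steps, Python scripts to look and compute and a tool call to move; the robot and the scene stay as the last step left them, time stands still between calls to the robot, and variables do not carry over. Pictures are saved under pics/ and viewed, at most 10 in all, crops included, and the job is handed in when it is done.

Besides the shell and the picture viewer there is one more tool, called after "Request:" in YAML: its name, and indented under it one key for each argument. play_rows: Moves the arm, as the interface text tells. Its arguments: {"type":"object","properties":{"commands":{"type":"array"},"jaw":{"type":"number"}},"required":["commands"]}

```bash
mkdir -p pics; ls
cat > h.py <<'E'
import numpy as np, cv2
from plant import bot
from scipy.spatial.transform import Rotation as R
def ray(c,u,v):
    d=np.array([(u-c['cx'])/c['fx'],(v-c['cy'])/c['fy'],1.]); return np.array(c['eye'],float), np.array(c['rotation'])@d
def onz(c,u,v,z):
    e,d=ray(c,u,v); return e+d*(z-e[2])/d[2]
def tri(c1,p1,c2,p2):
    e1,d1=ray(c1,*p1); e2,d2=ray(c2,*p2)
    s=np.linalg.lstsq(np.c_[d1,-d2],e2-e1,rcond=None)[0]
    a=e1+s[0]*d1;b=e2+s[1]*d2
    return (a+b)/2,np.linalg.norm(a-b)
def proj(c,P):
    q=np.array(c['rotation']).T@(np.array(P,float)-np.array(c['eye'],float)); return (c['cx']+c['fx']*q[0]/q[2], c['cy']+c['fy']*q[1]/q[2])
def save(c,n): cv2.imwrite('pics/'+n+'.png',c['pixels'][:,:,::-1])
E
python3 - <<'E'
from h import *
o=bot.get_obs(); print(o)
for n in('scene','side','wrist'):
    c=bot.capture(n); save(c,n+'0'); print(n,c['fx'],c['cx'],c['cy'],np.round(c['eye']),np.round(c['rotation'],3).tolist())
    import pickle; pickle.dump(c,open(n+'0.pkl','wb'))
E
```

```text
pics
{'time': 0.0, 'joint_positions': array([ 1.06998510e+00,  3.42743272e-01,  1.52504126e+00, -1.23977978e-05,
        1.27539102e+00, -1.45991578e-01]), 'dq': array([ 0.00011784,  0.0001614 , -0.00138862, -0.00215765,  0.00030963,
        0.00048341]), 'tau': array([-1.18357897e-03, -4.31240809e+01, -2.44220656e+01,  7.13118422e-02,
        5.60176594e-02, -8.52393305e-05]), 'tool_pos': array([182.17526318, 491.94095832, 229.92583318]), 'tcp_rot': array([-3.14002487e+00, -2.18540942e-04,  2.78677645e+00]), 'contact_force': array([-0.75465422, -1.01541038, -0.05874179]), 'moment': array([-0.0046293 ,  0.01105112, -0.033478  ]), 'finger_force': 0.0, 'grip_width': 91.87764334807729}
scene 440.55591243967274 322.58790054156617 198.36687928392732 [1200.  549.  930.] [-2.328, -0.008, 2.304]
side 486.1394330167699 328.0028450973891 201.4165360239909 [ 501.  768. 1094.] [-2.467, 0.016, -3.078]
wrist 288.92121327186186 318.9980463151 200.39968211066537 [109. 520. 383.] [2.852, 0.001, 1.216]
```

View pics/scene0.png

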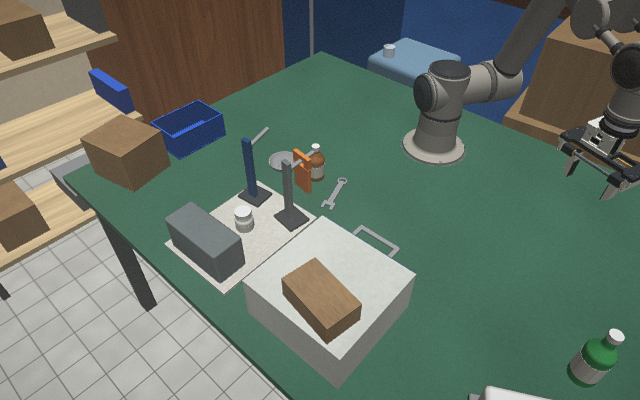

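View pics/side0.png

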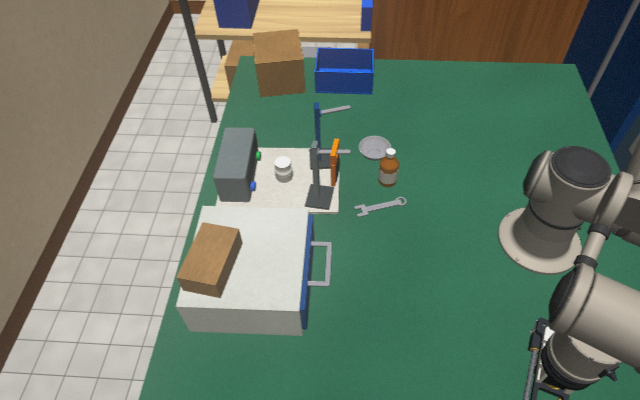

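```bash
sed -i "s/np.array(c\['rotation'\])/R.from_euler('xyz',c['rotation']).as_matrix()/g" h.py
python3 - <<'E'
from h import *
import pickle
s=pickle.load(open('scene0.pkl','rb'));d=pickle.load(open('side0.pkl','rb'))
a=cv2.resize(s['pixels'][115:265,230:420],None,fx=4,fy=4,interpolation=cv2.INTER_CUBIC)
b=cv2.resize(d['pixels'][90:290,290:420],None,fx=3,fy=3,interpolation=cv2.INTER_CUBIC)
cv2.imwrite('pics/za.png',a[:,:,::-1]);cv2.imwrite('pics/zb.png',b[:,:,::-1])
print(onz(d,329,264,100),onz(s,378,238,100))
E
```

```text
[553.06460861 165.98065617 100.        ] [557.25005715 165.81166974 100.        ]
```

View pics/za.png

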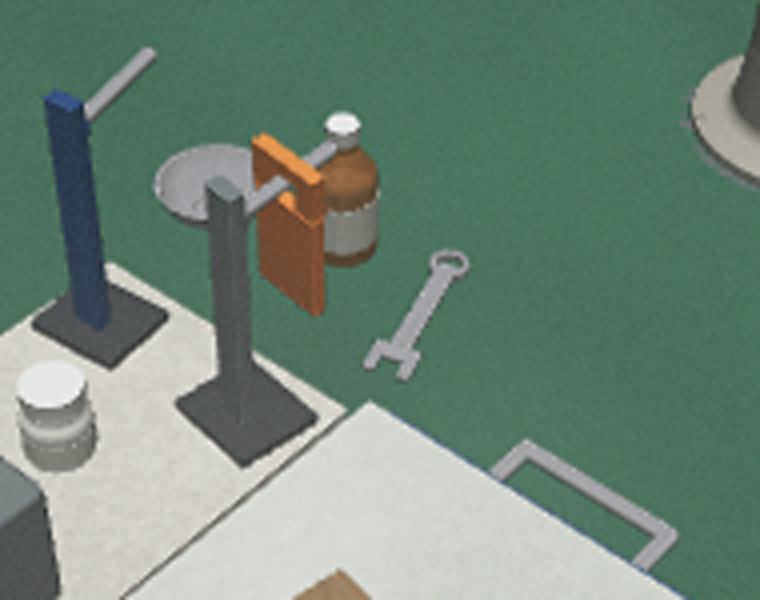

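View pics/zb.png

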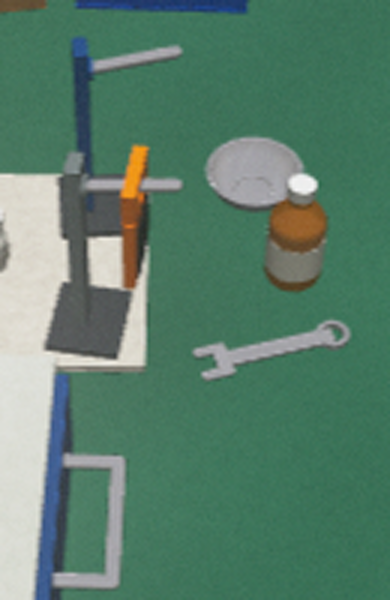

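Run:
```python
from h import *
import pickle
np.set_printoptions(precision=1,suppress=True)
s=pickle.load(open('scene0.pkl','rb'));d=pickle.load(open('side0.pkl','rb'))
S=lambda u,v:(230+u/4-.375,115+v/4-.375); D=lambda u,v:(290+u/3-.33,90+v/3-.33)
print('hA',tri(s,S(528,444),d,D(119,461)),onz(s,*S(528,444),103),onz(d,*D(119,461),103))
print('hB',tri(s,S(672,537),d,D(112,582)),onz(s,*S(672,537),103),onz(d,*D(112,582),103))
print('tip',tri(s,S(151,52),d,D(180,51)));print('root',tri(s,S(88,115),d,D(91,68)))
print('gtip',tri(s,S(336,148),d,D(180,184)),'groot',tri(s,S(247,210),d,D(83,184)))
print('postTop',onz(s,*S(65,98),227),'post base',onz(s,*S(95,328),16))
print('cabR',onz(s,*S(370,403),130),onz(d,*D(57,360),130)); print('cabL',onz(s,414,273,130))
print('bottle cap',tri(s,S(342,122),d,D(302,184)));print('dish',onz(s,*S(212,180),35),onz(d,*D(254,172),30))
```

```text
hA (array([555.7, 111.5, 105.5]), np.float64(0.9378517729139277)) [554.  110.7 103. ] [555.7 109.3 103. ]
hB (array([554.5, 222. , 102.6]), np.float64(3.180637792000482)) [555.6 223.9 103. ] [554.2 220.5 103. ]
tip (array([ 521.8, -266.5,  214.1]), np.float64(1.736949045201328))
root (array([ 601.6, -242.7,  212.8]), np.float64(0.2875839084909779))
gtip (array([515.8, -93.3, 216.1]), np.float64(4.222209191016719)) groot (array([597.7, -95.2, 210.8]), np.float64(3.379178880082892))
postTop [ 611.1 -253.1  227. ] post base [ 613.1 -252.    16. ]
cabR [614.9  28.8 130. ] [612.3  29.1 130. ]
cabL [609.9 302.3 130. ]
bottle cap (array([ 404.7, -189.7,  126.5]), np.float64(0.36549817247758054))
dish [ 443.8 -297.9   35. ] [ 443.7 -300.3   30. ]
```

```bash
cat >> h.py <<'E'
def go(x,y,z,yaw):
    o=bot.get_obs(); Rm=R.from_euler('xyz',o['tcp_rot']).as_matrix(); d=Rm.T@(np.array([x,y,z])-o['tool_pos'])
    tw=-np.degrees((yaw-o['tcp_rot'][2]+np.pi)%(2*np.pi)-np.pi)
    print('t',round(o['time'],2),'tool',np.round(o['tool_pos'],1),np.round(o['tcp_rot'],3),'shift mm',np.round(d,1),'twist',round(tw,2))
E
python3 -c "
from h import *
go(555,166.5,200,1.571+.01)"
```

```text
t 0.15 tool [182.2 492.1 230.1] [-3.14  -0.     2.787] shift mm [-462.7 -175.7   30.2] twist 69.09
```

Request:
play_rows:
  commands:
    - {"x": -0.046,"y": -0.017,"z": 0.003,"twist": 7}
    - {"x": -0.092,"y": -0.035,"z": 0.006,"twist": 14}
    - {"x": -0.138,"y": -0.052,"z": 0.009,"twist": 21}
    - {"x": -0.184,"y": -0.07,"z": 0.012,"twist": 28}
    - {"x": -0.23,"y": -0.087,"z": 0.015,"twist": 35}
    - {"x": -0.276,"y": -0.105,"z": 0.018,"twist": 42}
    - {"x": -0.322,"y": -0.122,"z": 0.021,"twist": 49}
    - {"x": -0.368,"y": -0.14,"z": 0.024,"twist": 56}
  jaw: 0.5

```text
time: 0.95
tool_pos: [480.0, 231.6, 206.4]
tcp_rot: [-3.141, -0.0, 1.804]
contact_force: [-0.2, 0.5, 0.2]
grip_width: 45.8
finger_force: 0.0
```

```bash
python3 -c "
from h import *
go(555,166.5,200,1.571+.01)"
```

```text
t 0.95 tool [480.  231.6 206.4] [-3.141 -0.     1.804] shift mm [-80.7  57.9   6.3] twist 12.79
```

Request:
play_rows:
  commands:
    - {"x": -0.03,"y": 0.02,"z": 0.002,"twist": 5}
    - {"x": -0.06,"y": 0.04,"z": 0.004,"twist": 10}
    - {"x": -0.081,"y": 0.058,"z": 0.006,"twist": 12.8}
    - {"x": -0.081,"y": 0.058,"z": 0.006,"twist": 12.8}
    - {"x": -0.081,"y": 0.058,"z": 0.006,"twist": 12.8}
    - {"x": -0.081,"y": 0.058,"z": 0.006,"twist": 12.8}
    - {"x": -0.081,"y": 0.058,"z": 0.006,"twist": 12.8}
    - {"x": -0.081,"y": 0.058,"z": 0.006,"twist": 12.8}

```text
time: 1.75
tool_pos: [553.8, 169.0, 200.9]
tcp_rot: [3.141, -0.0, 1.588]
contact_force: [-0.2, -0.3, 0.6]
grip_width: 45.8
finger_force: 0.0
```

```bash
python3 -c "
from h import *
c=bot.capture('wrist'); save(c,'w1'); print(c['eye'],c['rotation'],proj(c,(555,166.5,100)))
go(555,166.5,107,1.581)"
```

```text
[551.73042614 246.97875823 353.74790732] [ 2.85255874e+00 -1.32107465e-03  1.67607635e-02] (np.float64(320.7185672119202), np.float64(205.67136581760636))
t 1.8 tool [553.9 168.9 200.9] [ 3.141 -0.     1.587] shift mm [-2.4  1.  93.9] twist 0.36
```

View pics/w1.png

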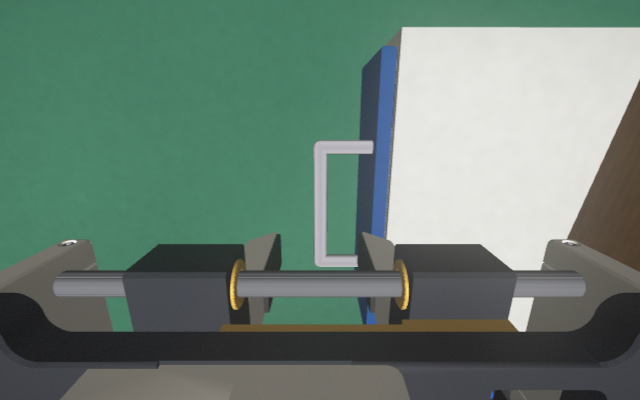

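Wrist view: the handle bar is at about (320, 142–265), its middle at (320, 205), right where predicted. I descend and grip.

Request:
play_rows:
  commands:
    - {"x": -0.002,"y": 0.001,"z": 0.025,"twist": 0.4}
    - {"x": -0.002,"y": 0.001,"z": 0.05,"twist": 0.4}
    - {"x": -0.002,"y": 0.001,"z": 0.075,"twist": 0.4}
    - {"x": -0.002,"y": 0.001,"z": 0.094,"twist": 0.4}
    - {"x": -0.002,"y": 0.001,"z": 0.094,"twist": 0.4}
    - {"x": -0.002,"y": 0.001,"z": 0.094,"twist": 0.4}
    - {"x": -0.002,"y": 0.001,"z": 0.094,"twist": 0.4}
    - {"x": -0.002,"y": 0.001,"z": 0.094,"twist": 0.4}

```text
time: 2.6
tool_pos: [556.1, 166.4, 108.0]
tcp_rot: [3.139, -0.0, 1.579]
contact_force: [-0.6, -0.6, -0.1]
grip_width: 46.0
finger_force: 0.0
```

Request:
play_rows:
  commands:
    - {"z": 0}
    - {"z": 0}
    - {"z": 0}
    - {"z": 0}
    - {"z": 0}
    - {"z": 0}
    - {"z": 0}
    - {"z": 0}
  jaw: 1

```text
invalid input at $.commands[0]: expected keys x, y, z, twist
```

Request:
play_rows:
  commands:
    - {"x": 0,"y": 0,"z": 0,"twist": 0}
    - {"x": 0,"y": 0,"z": 0,"twist": 0}
    - {"x": 0,"y": 0,"z": 0,"twist": 0}
    - {"x": 0,"y": 0,"z": 0,"twist": 0}
    - {"x": 0,"y": 0,"z": 0,"twist": 0}
    - {"x": 0,"y": 0,"z": 0,"twist": 0}
    - {"x": 0,"y": 0,"z": 0,"twist": 0}
    - {"x": 0,"y": 0,"z": 0,"twist": 0}
  jaw: 1

```text
time: 3.4
tool_pos: [555.2, 166.2, 106.5]
tcp_rot: [-3.141, -0.0, 1.579]
contact_force: [-1.0, 0.3, -1.3]
grip_width: 8.2
finger_force: 26.0
```

Request:
play_rows:
  commands:
    - {"x": 0,"y": -0.01,"z": 0,"twist": 0}
    - {"x": 0,"y": -0.035,"z": 0,"twist": 0}
    - {"x": 0,"y": -0.06,"z": 0,"twist": 0}
    - {"x": 0,"y": -0.085,"z": 0,"twist": 0}
    - {"x": -0.001,"y": -0.11,"z": 0,"twist": 0}
    - {"x": -0.001,"y": -0.135,"z": 0,"twist": 0}
    - {"x": -0.001,"y": -0.153,"z": 0,"twist": 0}
    - {"x": -0.001,"y": -0.163,"z": 0,"twist": 0}

```text
time: 4.2
tool_pos: [393.9, 164.0, 109.7]
tcp_rot: [3.133, -0.001, 1.58]
contact_force: [3.6, -4.7, 19.3]
grip_width: 0.9
finger_force: 9.7
```

Request:
play_rows:
  commands:
    - {"x": 0,"y": 0,"z": 0,"twist": 0}
    - {"x": 0,"y": 0,"z": 0,"twist": 0}
    - {"x": 0,"y": 0,"z": 0,"twist": 0}
    - {"x": 0,"y": 0,"z": 0,"twist": 0}
    - {"x": 0,"y": 0,"z": 0,"twist": 0}
    - {"x": 0,"y": 0,"z": 0,"twist": 0}
    - {"x": 0,"y": 0,"z": 0,"twist": 0}
    - {"x": 0,"y": 0,"z": 0,"twist": 0}
  jaw: 0.5

```text
time: 5.0
tool_pos: [394.2, 164.1, 109.3]
tcp_rot: [3.134, -0.001, 1.579]
contact_force: [-2.0, -1.8, 21.2]
grip_width: 45.8
finger_force: 10.6
```

Request:
play_rows:
  commands:
    - {"x": 0,"y": 0,"z": -0.04,"twist": 0}
    - {"x": 0,"y": 0,"z": -0.08,"twist": 0}
    - {"x": 0,"y": 0,"z": -0.13,"twist": 0}
    - {"x": 0,"y": 0,"z": -0.18,"twist": -8}
    - {"x": 0,"y": 0,"z": -0.21,"twist": -16}
    - {"x": 0,"y": 0,"z": -0.21,"twist": -24}
    - {"x": 0,"y": 0,"z": -0.21,"twist": -32}
    - {"x": 0,"y": 0,"z": -0.21,"twist": -40}
  jaw: 0

```text
time: 5.8
tool_pos: [391.6, 163.8, 316.8]
tcp_rot: [3.141, 0.0, 2.283]
contact_force: [0.0, -0.4, 0.1]
grip_width: 91.9
finger_force: 0.0
```

```bash
python3 -c "
from h import *
import pickle
np.set_printoptions(precision=1,suppress=True)
cs={}
for n in('scene','side'):
    c=bot.capture(n); cs[n]=c; pickle.dump(c,open(n+'1.pkl','wb'))
    h=cv2.cvtColor(c['pixels'],cv2.COLOR_RGB2HSV); m=cv2.inRange(h,(22,120,100),(35,255,255))
    k,_,st,ce=cv2.connectedComponentsWithStats(m); print(n,[(s.tolist(),c2.round(1)) for s,c2 in zip(st[1:],ce[1:]) if s[4]>20])
s,d=cs['scene'],cs['side']
a=cv2.resize(s['pixels'][190:340,250:450],None,fx=2.9,fy=2.9)[:,:580];b=cv2.resize(d['pixels'][190:340,290:370],None,fx=2.9,fy=2.9)
cv2.imwrite('pics/z2.png',np.hstack([b[:,:,::-1],a[:435,:560,::-1]]))
"
```

```text
scene []
side [([317, 245, 3, 15, 34], array([317.9, 252.3])), ([322, 258, 28, 23, 117], array([335.3, 269.1])), ([315, 267, 3, 10, 21], array([315.7, 271.8]))]
```

View pics/z2.png

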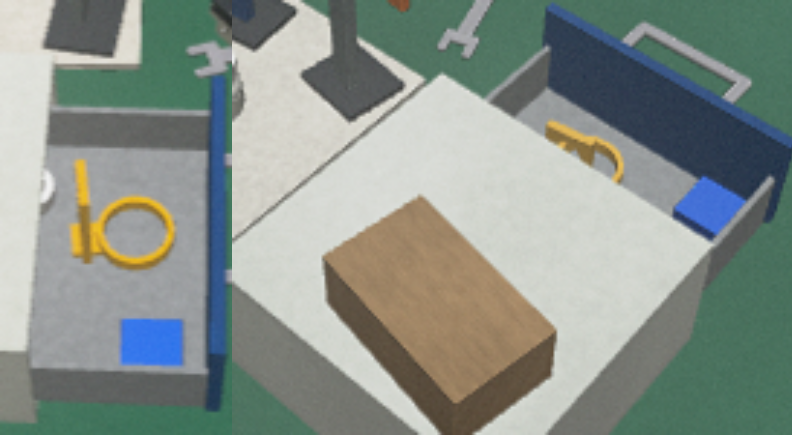

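```bash
python3 -c "
from h import *
import pickle
np.set_printoptions(precision=1,suppress=True)
s=pickle.load(open('scene1.pkl','rb'));d=pickle.load(open('side1.pkl','rb'))
print('handle',onz(s,409.5,209.2,103))
D=lambda u,v:(290+u/2.9-.3,190+v/2.9-.3); S=lambda u,v:(250+(u-232)/2.9-.3,190+v/2.9-.3)
print('ring',onz(d,*D(136,231),32))
print('plate top far/near',onz(d,*D(80,162),114),onz(d,*D(80,205),114),'tri',tri(s,S(549,125),d,D(80,162)))
go(450,180,320,3.13)
"
```

```text
handle [420.6 167.9 103. ]
ring [536.5 139.4  32. ]
plate top far/near [583.7 124.6 114. ] [580.5 166.1 114. ] tri (array([584. , 124.5, 111.9]), np.float64(2.3117998226586134))
t 5.9 tool [391.6 163.8 316.6] [ 3.1 -0.   2.3] shift mm [-25.7  54.9  -3.4] twist -48.79
```

```bash
python3 -c "
from h import *
go(570,145,240,3.22)
"
```

```text
t 5.9 tool [391.6 163.8 316.6] [ 3.142 -0.     2.278] shift mm [-130.3  123.3   76.6] twist -53.95
```

Request:
play_rows:
  commands:
    - {"x": -0.02,"y": 0.02,"z": 0.012,"twist": -7.7}
    - {"x": -0.04,"y": 0.04,"z": 0.024,"twist": -15.4}
    - {"x": -0.06,"y": 0.06,"z": 0.036,"twist": -23.1}
    - {"x": -0.08,"y": 0.075,"z": 0.048,"twist": -30.8}
    - {"x": -0.1,"y": 0.095,"z": 0.06,"twist": -38.5}
    - {"x": -0.12,"y": 0.115,"z": 0.07,"twist": -46.2}
    - {"x": -0.13,"y": 0.123,"z": 0.077,"twist": -54}
    - {"x": -0.13,"y": 0.123,"z": 0.077,"twist": -54}
  jaw: 0

```text
time: 6.7
tool_pos: [570.6, 144.3, 237.6]
tcp_rot: [-3.141, -0.003, -3.067]
contact_force: [-0.9, -0.3, -0.5]
grip_width: 92.0
finger_force: 0.0
```

```bash
python3 -c "
from h import *
import pickle
c=bot.capture('wrist'); save(c,'w2'); pickle.dump(c,open('w2.pkl','wb')); print(c['eye'],c['rotation'],proj(c,(582,145,114)),proj(c,(582-44,141,32)))
go(582,145,240,3.22)"
```

```text
[493.36196863 139.43709235 390.67603261] [2.85417916e+00 1.18552233e-04 1.64573131e+00] (np.float64(317.9480098605482), np.float64(207.0958760817138)) (np.float64(317.587708192566), np.float64(152.69977846880988))
t 6.75 tool [569.8 144.6 238.6] [ 3.142e+00 -2.000e-03 -3.070e+00] shift mm [-12.2  -0.5  -1.4] twist -0.37
```

View pics/w2.png

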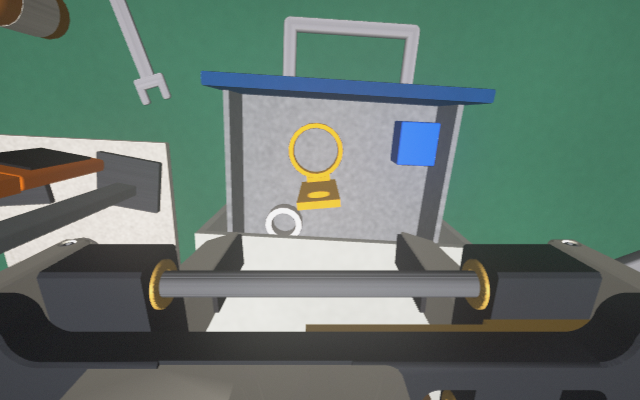

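Wrist view: plate's top edge from about (297,206) to (340,203), ring centred at (316,151); the drawer front is far clear.

```bash
python3 -c "
from h import *
import pickle
np.set_printoptions(precision=2,suppress=True)
c=pickle.load(open('w2.pkl','rb'))
h=cv2.cvtColor(c['pixels'],cv2.COLOR_RGB2HSV); m=cv2.inRange(h,(18,110,60),(35,255,255)); m[230:]=0
hi=m*(h[:,:,2]>200); ys,xs=np.where(m>0); print(xs.min(),xs.max(),ys.max())
sub=hi[198:215,285:355]; ys,xs=np.where(sub>0); p=np.c_[xs+285,ys+198].astype(np.float32); r=cv2.minAreaRect(p); print(r)
b=cv2.boxPoints(r); print([onz(c,*q,114)[:2] for q in b], onz(c,*r[0],114))
P=np.array([onz(c,*q,114)[:2] for q in p]); w=np.linalg.eigh(np.cov(P.T))[1][:,1]; print('plate y dir',w, P.mean(0))
ys,xs=np.where(m[120:178]>0); (e)=cv2.minEnclosingCircle(np.c_[xs,ys+120].astype(np.float32)); print(e,onz(c,*e[0],32))
"
```

```text
44 342 210
((318.2758483886719, 204.31036376953125), (7.474093914031982, 43.18365478515625), 85.2363510131836)
[array([578.67, 123.18]), array([571.72, 165.77]), array([579.43, 167.13]), array([586.46, 124.22])] [579.05 145.11 114.  ]
plate y dir [-0.16  0.99] [579.08 145.01]
((316.2373046875, 151.23167419433594), 28.75584602355957) [536.33 139.21  32.  ]
```

```bash
python3 -c "
from h import *
go(579,145,109,-2.996)"
```

```text
t 6.75 tool [569.8 144.6 238.6] [ 3.142e+00 -2.000e-03 -3.070e+00] shift mm [ -9.5  -0.3 129.6] twist -4.22
```

Request:
play_rows:
  commands:
    - {"x": -0.009,"y": 0,"z": 0.0,"twist": -4.3}
    - {"x": -0.009,"y": 0,"z": 0.03,"twist": -4.3}
    - {"x": -0.009,"y": 0,"z": 0.06,"twist": -4.3}
    - {"x": -0.009,"y": 0,"z": 0.085,"twist": -4.3}
    - {"x": -0.009,"y": 0,"z": 0.105,"twist": -4.3}
    - {"x": -0.009,"y": 0,"z": 0.12,"twist": -4.3}
    - {"x": -0.009,"y": 0,"z": 0.129,"twist": -4.3}
    - {"x": -0.009,"y": 0,"z": 0.129,"twist": -4.3}

```text
time: 7.55
tool_pos: [578.2, 145.7, 110.3]
tcp_rot: [3.141, -0.002, -2.991]
contact_force: [0.6, -0.3, -0.4]
grip_width: 91.8
finger_force: 0.0
```

Request:
play_rows:
  commands:
    - {"x": 0,"y": 0,"z": 0,"twist": 0}
    - {"x": 0,"y": 0,"z": 0,"twist": 0}
    - {"x": 0,"y": 0,"z": 0,"twist": 0}
    - {"x": 0,"y": 0,"z": 0,"twist": 0}
    - {"x": 0,"y": 0,"z": 0,"twist": 0}
    - {"x": 0,"y": 0,"z": 0,"twist": 0}
    - {"x": 0,"y": 0,"z": 0,"twist": 0}
    - {"x": 0,"y": 0,"z": 0,"twist": 0}
  jaw: 1

```text
time: 8.35
tool_pos: [579.4, 145.4, 110.7]
tcp_rot: [-3.142, 0.0, -2.989]
contact_force: [-0.1, -0.7, -0.3]
grip_width: 43.0
finger_force: 30.0
```

```bash
python3 -c "
from h import *
go(579,145,109,-2.996); print(bot.get_obs()['contact_force'])"
```

```text
t 8.35 tool [579.4 145.4 110.7] [-3.142  0.    -2.989] shift mm [ 0.5 -0.4  1.7] twist 0.42
[-0.11557397 -0.66975165 -0.29044681]
```

Request:
play_rows:
  commands:
    - {"x": 0,"y": 0,"z": -0.01,"twist": 0}
    - {"x": 0,"y": 0,"z": -0.03,"twist": 0}
    - {"x": 0,"y": 0,"z": -0.06,"twist": 0}
    - {"x": 0,"y": 0,"z": -0.095,"twist": 0}
    - {"x": 0,"y": 0,"z": -0.13,"twist": 0}
    - {"x": 0,"y": 0,"z": -0.165,"twist": 0}
    - {"x": 0,"y": 0,"z": -0.2,"twist": 0}
    - {"x": 0,"y": 0,"z": -0.22,"twist": 0}

```text
time: 9.15
tool_pos: [579.5, 145.7, 334.5]
tcp_rot: [3.142, 0.004, -2.988]
contact_force: [0.4, -0.3, -2.3]
grip_width: 43.3
finger_force: 30.0
```

Run:
```python
from h import *
import pickle
np.set_printoptions(precision=3,suppress=True)
s=pickle.load(open('scene0.pkl','rb'));d=pickle.load(open('side0.pkl','rb'))
S=lambda u,v:(230+u/4-.375,115+v/4-.375); D=lambda u,v:(290+u/3-.33,90+v/3-.33)
def line(s1,s2,d1,d2):
    n1=np.cross(ray(s,*s1)[1],ray(s,*s2)[1]); n2=np.cross(ray(d,*d1)[1],ray(d,*d2)[1]); v=np.cross(n1,n2); v/=np.linalg.norm(v); return v*np.sign(v[0])
for nm,a in dict(blue=(S(151,52),S(90,113),D(180,51),D(93,68)),grey=(S(336,148),S(250,208),D(180,184),D(85,184))).items():
    v=line(*a); t,_=tri(s,a[0],d,a[2]); print(nm,v,'yaw',np.arctan2(v[1],v[0]),'slope',np.arcsin(v[2]),'tip',t, 'd plane tip/root',onz(d,*a[2],213),onz(d,*a[3],199),'s tip',onz(s,*a[0],213))
# stand bases centre (front edge below post face); plinth edge
print('bases s', [onz(s,*S(*p),15)[:2] for p in((168,316),(110,366),(33,323),(316,414),(246,465),(177,404))])
print('plinth edge d',onz(d,*D(150,250),12),onz(d,*D(146,366),12),'s',onz(s,*S(111,264),12),onz(s,*S(345,411),12))
```

```text
blue [ 0.975  0.168 -0.143] yaw 0.17035852999874562 slope -0.14340373222182434 tip [ 521.823 -266.533  214.102] d plane tip/root [ 521.84  -269.171  213.   ] [ 601.309 -258.293  199.   ] s tip [ 521.429 -266.471  213.   ]
grey [ 0.977 -0.124 -0.174] yaw -0.12618023596638117 slope -0.1747031143882371 tip [515.783 -93.34  216.102] d plane tip/root [515.72 -99.35 213.  ] [ 597.247 -109.194  199.   ] s tip [514.366 -93.293 213.   ]
bases s [array([ 565.976, -221.978]), array([ 632.389, -213.744]), array([ 640.557, -291.752]), array([565.333, -67.283]), array([634.546, -69.385]), array([ 626.012, -148.515])]
plinth edge d [ 545.528 -204.083   12.   ] [542.155 -58.602  12.   ] s [ 552.782 -301.934   12.   ] [546.86  -55.867  12.   ]
```

```bash
python3 -c "
from h import *
go(430,0,334,-2.988);go(482,-273.5,290,-2.988);go(482,-273.5,242,-2.988)"
```

```text
t 9.15 tool [579.5 145.7 334.5] [ 3.142  0.004 -2.988] shift mm [ 170.  -121.1   -0.2] twist -0.02
t 9.15 tool [579.5 145.7 334.5] [ 3.142  0.004 -2.988] shift mm [ 160.5 -399.4   43.8] twist -0.02
t 9.15 tool [579.5 145.7 334.5] [ 3.142  0.004 -2.988] shift mm [ 160.7 -399.4   91.8] twist -0.02
```

Request:
play_rows:
  commands:
    - {"x": 0.02,"y": -0.015,"z": 0,"twist": 0}
    - {"x": 0.05,"y": -0.035,"z": 0,"twist": 0}
    - {"x": 0.085,"y": -0.06,"z": 0,"twist": 0}
    - {"x": 0.12,"y": -0.085,"z": 0,"twist": 0}
    - {"x": 0.15,"y": -0.115,"z": 0,"twist": 0}
    - {"x": 0.165,"y": -0.15,"z": 0,"twist": 0}
    - {"x": 0.17,"y": -0.19,"z": 0,"twist": 0}
    - {"x": 0.17,"y": -0.23,"z": 0,"twist": 0}

```text
time: 9.95
tool_pos: [445.3, -108.8, 331.7]
tcp_rot: [-3.141, 0.001, -2.988]
contact_force: [0.9, 0.2, -1.1]
grip_width: 43.0
finger_force: 30.0
```

Request:
play_rows:
  commands:
    - {"x": 0,"y": -0.04,"z": 0,"twist": 0}
    - {"x": 0,"y": -0.08,"z": 0,"twist": 0}
    - {"x": -0.005,"y": -0.115,"z": 0,"twist": 0}
    - {"x": -0.01,"y": -0.145,"z": 0.01,"twist": 0}
    - {"x": -0.01,"y": -0.16,"z": 0.02,"twist": 0}
    - {"x": -0.01,"y": -0.169,"z": 0.03,"twist": 0}
    - {"x": -0.01,"y": -0.169,"z": 0.04,"twist": 0}
    - {"x": -0.01,"y": -0.169,"z": 0.04,"twist": 0}

```text
time: 10.75
tool_pos: [481.2, -271.6, 289.0]
tcp_rot: [3.138, -0.002, -2.988]
contact_force: [-0.5, -0.1, -1.7]
grip_width: 43.2
finger_force: 30.0
```

```bash
python3 -c "
from h import *
import pickle
cs=[]
for n in('scene','side','wrist'):
    c=bot.capture(n); pickle.dump(c,open(n+'2.pkl','wb')); cs.append(c['pixels'])
go(482,-273.5,242,-2.988)
a=cv2.resize(cs[0][70:230,210:340],None,fx=3,fy=3,interpolation=cv2.INTER_CUBIC)
b=cv2.resize(cs[1][50:210,280:410],None,fx=3,fy=3,interpolation=cv2.INTER_CUBIC)
cv2.imwrite('pics/z3.png',np.hstack([a,b])[:,:,::-1]); cv2.imwrite('pics/w3.png',cs[2][:,:,::-1])"
```

```text
t 10.9 tool [ 482.2 -272.2  291.3] [-3.141e+00  1.000e-03 -2.987e+00] shift mm [ 0.4 -1.2 49.3] twist 0.04
```

View pics/z3.png

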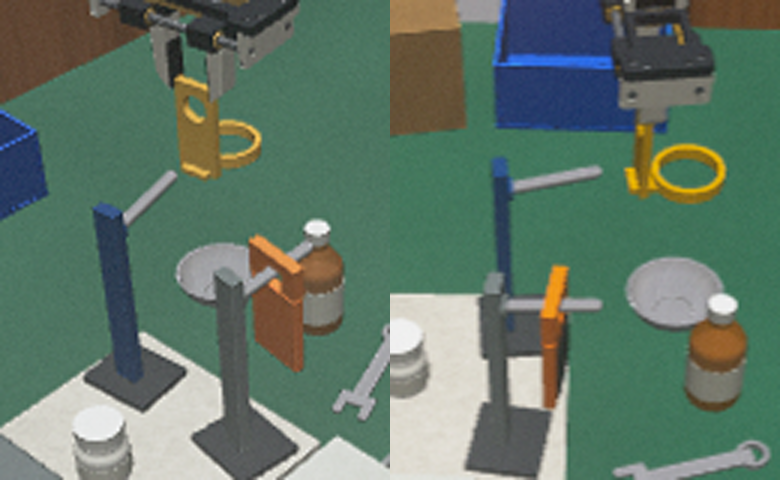

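```bash
python3 -c "
from h import *
import pickle
s=pickle.load(open('scene2.pkl','rb')); w=pickle.load(open('wrist2.pkl','rb'))
print(onz(s,210+194/3-.33,70+106/3-.33,269.5))
for k in(-40,0,40): print(proj(w,(561+k*.985*.989,-261.6+k*.985*.149,206-k*.175)))
save(w,'w3')
"
```

```text
[ 485.79483342 -269.85949829  269.5       ]
(np.float64(315.93539854826207), np.float64(253.7425621091954))
(np.float64(315.93376207440724), np.float64(288.0855272658365))
(np.float64(315.9323280797231), np.float64(318.17927384505634))
```

View pics/w3.png

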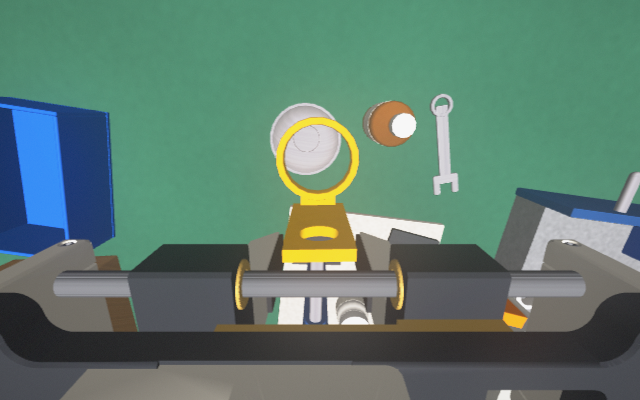

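Request:
play_rows:
  commands:
    - {"x": 0,"y": -0.001,"z": 0.01,"twist": 0}
    - {"x": 0,"y": -0.001,"z": 0.02,"twist": 0}
    - {"x": 0,"y": -0.001,"z": 0.03,"twist": 0}
    - {"x": 0,"y": -0.001,"z": 0.04,"twist": 0}
    - {"x": 0,"y": -0.001,"z": 0.05,"twist": 0}
    - {"x": 0,"y": -0.001,"z": 0.05,"twist": 0}
    - {"x": 0,"y": -0.001,"z": 0.05,"twist": 0}
    - {"x": 0,"y": -0.001,"z": 0.05,"twist": 0}

```text
time: 11.7
tool_pos: [482.4, -274.4, 241.1]
tcp_rot: [-3.141, 0.001, -2.989]
contact_force: [-0.4, -0.8, -1.0]
grip_width: 43.0
finger_force: 30.0
```

```bash
python3 -c "
from h import *
s=bot.capture('scene');d=bot.capture('side')
go(482,-273.5,241,-2.988)
a=cv2.resize(s['pixels'][90:170,230:310],None,fx=6,fy=6,interpolation=cv2.INTER_CUBIC)
b=cv2.resize(d['pixels'][75:155,300:350],None,fx=6,fy=6,interpolation=cv2.INTER_CUBIC)
cv2.imwrite('pics/z4.png',np.hstack([a,b])[:,:,::-1])
o=bot.get_obs()['tool_pos']; q=proj(s,(o[0],o[1],o[2]-21.7)); print('eye pred zoom',((q[0]-230)*6+2.5,(q[1]-90)*6+2.5))"
```

```text
t 11.8 tool [ 482.4 -274.4  241.1] [-3.141e+00  1.000e-03 -2.988e+00] shift mm [0.2 0.9 0.1] twist -0.03
eye pred zoom (np.float64(274.21075285330744), np.float64(176.84906655390597))
```

View pics/z4.png

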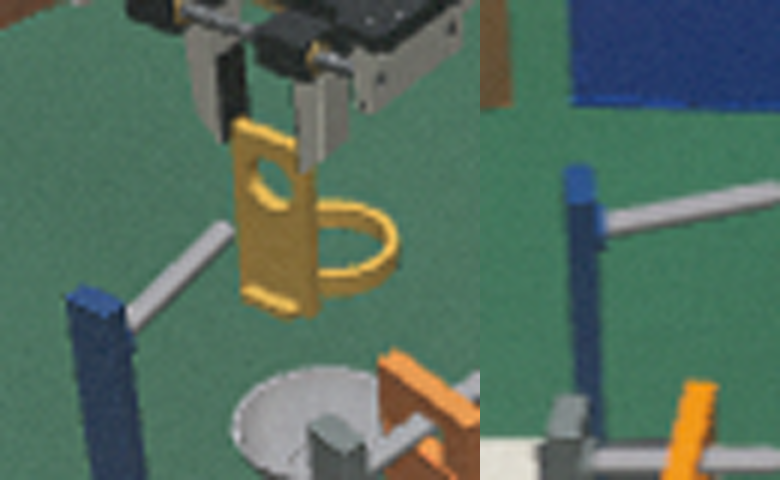

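Request:
play_rows:
  commands:
    - {"x": -0.007,"y": 0,"z": 0.0012,"twist": 0}
    - {"x": -0.014,"y": 0,"z": 0.0025,"twist": 0}
    - {"x": -0.021,"y": 0,"z": 0.0037,"twist": 0}
    - {"x": -0.028,"y": 0,"z": 0.005,"twist": 0}
    - {"x": -0.035,"y": 0,"z": 0.006,"twist": 0}
    - {"x": -0.042,"y": 0,"z": 0.0075,"twist": 0}
    - {"x": -0.05,"y": 0,"z": 0.009,"twist": 0}
    - {"x": -0.05,"y": 0,"z": 0.009,"twist": 0}

```text
time: 12.6
tool_pos: [532.5, -266.2, 231.1]
tcp_rot: [3.141, 0.0, -2.988]
contact_force: [0.8, 0.4, -1.4]
grip_width: 42.9
finger_force: 30.0
```

No contact; going on.

Request:
play_rows:
  commands:
    - {"x": -0.006,"y": 0,"z": 0.001,"twist": 0}
    - {"x": -0.012,"y": 0,"z": 0.002,"twist": 0}
    - {"x": -0.018,"y": 0,"z": 0.003,"twist": 0}
    - {"x": -0.024,"y": 0,"z": 0.004,"twist": 0}
    - {"x": -0.03,"y": 0,"z": 0.005,"twist": 0}
    - {"x": -0.036,"y": 0,"z": 0.006,"twist": 0}
    - {"x": -0.04,"y": 0,"z": 0.007,"twist": 0}
    - {"x": -0.04,"y": 0,"z": 0.007,"twist": 0}

```text
time: 13.4
tool_pos: [571.5, -260.3, 224.2]
tcp_rot: [3.141, -0.0, -2.988]
contact_force: [-0.1, -0.5, -2.1]
grip_width: 42.8
finger_force: 30.0
```

```bash
python3 -c "
from h import *
s=bot.capture('scene');d=bot.capture('side')
print(bot.get_obs()['contact_force'])
a=cv2.resize(s['pixels'][90:170,230:310],None,fx=6,fy=6,interpolation=cv2.INTER_CUBIC)
b=cv2.resize(d['pixels'][75:155,300:350],None,fx=6,fy=6,interpolation=cv2.INTER_CUBIC)
cv2.imwrite('pics/z5.png',np.hstack([a,b])[:,:,::-1])"
```

```text
[ 0.87751034 -0.3616932  -2.0902854 ]
```

View pics/z5.png

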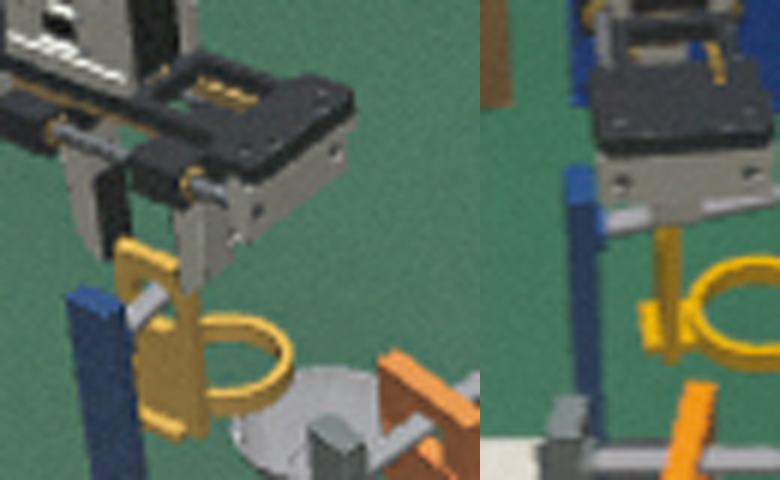

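The peg passes through the eye, plate near the root, ring outward. I go a little deeper, then lower onto the peg.

Request:
play_rows:
  commands:
    - {"x": -0.003,"y": 0,"z": 0.0005,"twist": 0}
    - {"x": -0.007,"y": 0,"z": 0.001,"twist": 0}
    - {"x": -0.007,"y": 0,"z": 0.002,"twist": 0}
    - {"x": -0.007,"y": 0,"z": 0.003,"twist": 0}
    - {"x": -0.007,"y": 0,"z": 0.004,"twist": 0}
    - {"x": -0.007,"y": 0,"z": 0.005,"twist": 0}
    - {"x": -0.007,"y": 0,"z": 0.006,"twist": 0}
    - {"x": -0.007,"y": 0,"z": 0.006,"twist": 0}

```text
time: 14.3
tool_pos: [578.0, -259.4, 218.5]
tcp_rot: [3.141, -0.0, -2.989]
contact_force: [-0.4, 0.5, -0.1]
grip_width: 43.0
finger_force: 30.0
```

Request:
play_rows:
  commands:
    - {"x": 0,"y": 0,"z": 0.0005,"twist": 0}
    - {"x": 0,"y": 0,"z": 0.001,"twist": 0}
    - {"x": 0,"y": 0,"z": 0.001,"twist": 0}
    - {"x": 0,"y": 0,"z": 0.001,"twist": 0}
    - {"x": 0,"y": 0,"z": 0.001,"twist": 0}
    - {"x": 0,"y": 0,"z": 0.001,"twist": 0}
    - {"x": 0,"y": 0,"z": 0.001,"twist": 0}
    - {"x": 0,"y": 0,"z": 0.001,"twist": 0}

```text
time: 15.1
tool_pos: [578.1, -259.5, 218.0]
tcp_rot: [-3.141, 0.001, -2.988]
contact_force: [-0.3, 1.1, 5.7]
grip_width: 42.6
finger_force: 30.0
```

Resting on the peg. Open gently, then lift.

Request:
play_rows:
  commands:
    - {"x": 0,"y": 0,"z": 0,"twist": 0}
    - {"x": 0,"y": 0,"z": 0,"twist": 0}
    - {"x": 0,"y": 0,"z": 0,"twist": 0}
    - {"x": 0,"y": 0,"z": 0,"twist": 0}
    - {"x": 0,"y": 0,"z": 0,"twist": 0}
    - {"x": 0,"y": 0,"z": 0,"twist": 0}
    - {"x": 0,"y": 0,"z": 0,"twist": 0}
    - {"x": 0,"y": 0,"z": 0,"twist": 0}
  jaw: 0.1

```text
time: 15.9
tool_pos: [578.0, -259.4, 217.6]
tcp_rot: [3.142, 0.0, -2.988]
contact_force: [-1.3, 0.3, -0.5]
grip_width: 82.5
finger_force: 0.0
```

Request:
play_rows:
  commands:
    - {"x": 0,"y": 0,"z": -0.01,"twist": 0}
    - {"x": 0,"y": 0,"z": -0.03,"twist": 0}
    - {"x": 0,"y": 0,"z": -0.06,"twist": 0}
    - {"x": 0,"y": 0,"z": -0.09,"twist": 0}
    - {"x": 0,"y": 0,"z": -0.12,"twist": 0}
    - {"x": 0,"y": 0,"z": -0.12,"twist": 0}
    - {"x": 0,"y": 0,"z": -0.12,"twist": 0}
    - {"x": 0,"y": 0,"z": -0.12,"twist": 0}

```text
time: 16.7
tool_pos: [577.6, -259.2, 336.6]
tcp_rot: [3.14, -0.002, -2.989]
contact_force: [0.7, 0.4, -0.2]
grip_width: 82.9
finger_force: 0.0
```

```bash
cat > chk.py <<'E'
from h import *
np.set_printoptions(precision=1,suppress=True)
s=bot.capture('scene');d=bot.capture('side')
for c,box in((s,(90,200,215,320)),(d,(75,175,290,400))):
    h=cv2.cvtColor(c['pixels'],cv2.COLOR_RGB2HSV); m=cv2.inRange(h,(18,110,60),(35,255,255)); y0,y1,x0,x1=box
    ys,xs=np.where(m[y0:y1,x0:x1]>0); p=np.c_[xs+x0,ys+y0]
    if len(p): print('bracket px n',len(p),'x',p[:,0].min(),p[:,0].max(),'y',p[:,1].min(),p[:,1].max(),'top',p[p[:,1].argmin()],'left',p[p[:,0].argmin()],'right',p[p[:,0].argmax()],'bot',p[p[:,1].argmax()])
E
python3 chk.py; python3 -c "
from h import *
for e in((579,-259,196),):
  pass
import pickle
s=pickle.load(open('scene2.pkl','rb'));d=pickle.load(open('side2.pkl','rb'))
B=R.from_euler('z',.153).as_matrix()
for n,P in dict(topL=(0,22,25),topR=(0,-22,25),ringtip=(-78,0,-57),botL=(0,22,-71),heel=(12,0,-71)).items():
  for th in(0,.25):
    q=np.array([578,-259.5,196])+B@R.from_euler('y',-th).as_matrix()@np.array(P); print(n,th,np.round(proj(s,q),0),np.round(proj(d,q),0))
go(420,160,338,1.58)"
```

```text
bracket px n 399 x 248 319 y 132 179 top [248 132] left [248 132] right [319 179] bot [319 179]
bracket px n 611 x 290 398 y 75 166 top [290  75] left [290  75] right [398 162] bot [398 166]
topL 0 [260. 137.] [330. 111.]
topL 0.25 [261. 137.] [332. 112.]
topR 0 [248. 132.] [328. 101.]
topR 0.25 [249. 131.] [331. 101.]
ringtip 0 [273. 145.] [357. 126.]
ringtip 0.25 [270. 152.] [351. 131.]
botL 0 [263. 165.] [330. 137.]
botL 0.25 [259. 167.] [324. 137.]
heel 0 [254. 164.] [325. 132.]
heel 0.25 [250. 166.] [319. 131.]
t 16.8 tool [ 577.6 -259.2  336.3] [ 3.140e+00 -2.000e-03 -2.989e+00] shift mm [ 91.9 438.4  -0.8] twist 98.24
```

```bash
sed -i "s/    ys,xs=np.where(m\[y0:y1,x0:x1\]>0)/    k,L,st,_=cv2.connectedComponentsWithStats(m[y0:y1,x0:x1]); j=1+st[1:,4].argsort()[::-1][:3]; print(st[j].tolist(),x0,y0); ys,xs=np.where(L==j[0])/" chk.py; python3 chk.py; python3 -c "
from h import *
go(372,166,336,-3.127)"
```

```text
[[33, 42, 27, 36, 392], [78, 59, 2, 1, 2], [104, 89, 1, 1, 1]] 215 90
bracket px n 392 x 248 274 y 132 167 top [248 132] left [248 132] right [274 153] bot [255 167]
[[30, 26, 32, 54, 495], [4, 13, 11, 6, 24], [5, 4, 8, 10, 23]] 290 75
bracket px n 495 x 320 351 y 101 154 top [327 101] left [320 126] right [351 127] bot [331 154]
t 16.9 tool [ 577.8 -259.3  336.6] [ 3.140e+00 -1.000e-03 -2.988e+00] shift mm [138.5 451.7   1.4] twist 7.94
```

The bracket hangs on the peg, tilted about 0.25 rad, ring outwards. Now the drawer.

Request:
play_rows:
  commands:
    - {"x": 0.03,"y": 0.02,"z": 0,"twist": 1}
    - {"x": 0.06,"y": 0.055,"z": 0,"twist": 2}
    - {"x": 0.09,"y": 0.09,"z": 0,"twist": 3}
    - {"x": 0.115,"y": 0.13,"z": 0,"twist": 4}
    - {"x": 0.135,"y": 0.17,"z": 0,"twist": 5}
    - {"x": 0.138,"y": 0.215,"z": 0,"twist": 6}
    - {"x": 0.138,"y": 0.26,"z": 0,"twist": 7}
    - {"x": 0.138,"y": 0.305,"z": 0,"twist": 8}
  jaw: 1

```text
time: 17.7
tool_pos: [394.2, 22.4, 337.6]
tcp_rot: [3.141, 0.0, -3.13]
contact_force: [1.8, 0.6, -0.6]
grip_width: 23.3
finger_force: 0.0
```

```bash
python3 -c "
from h import *
go(372,166,300,-3.127)"
```

```text
t 17.7 tool [394.2  22.4 337.6] [ 3.141  0.    -3.13 ] shift mm [ 20.5 143.8  37.6] twist -0.16
```

Request:
play_rows:
  commands:
    - {"x": 0.005,"y": 0.04,"z": 0,"twist": 0}
    - {"x": 0.01,"y": 0.08,"z": 0,"twist": 0}
    - {"x": 0.015,"y": 0.115,"z": 0.01,"twist": 0}
    - {"x": 0.02,"y": 0.14,"z": 0.04,"twist": 0}
    - {"x": 0.021,"y": 0.144,"z": 0.08,"twist": 0}
    - {"x": 0.021,"y": 0.144,"z": 0.125,"twist": 0}
    - {"x": 0.021,"y": 0.144,"z": 0.17,"twist": 0}
    - {"x": 0.021,"y": 0.144,"z": 0.2,"twist": 0}

```text
time: 18.5
tool_pos: [370.5, 164.5, 135.0]
tcp_rot: [-3.141, -0.003, -3.128]
contact_force: [-0.1, 0.2, -0.3]
grip_width: 0.8
finger_force: 0.0
```

```bash
python3 -c "
from h import *
go(372,166,97,-3.127)"
```

```text
t 18.5 tool [370.5 164.5 135. ] [-3.141e+00 -3.000e-03 -3.128e+00] shift mm [-1.6  1.5 38. ] twist -0.04
```

Request:
play_rows:
  commands:
    - {"x": 0,"y": 0.001,"z": 0.02,"twist": 0}
    - {"x": 0,"y": 0.001,"z": 0.038,"twist": 0}
    - {"x": 0,"y": 0.001,"z": 0.038,"twist": 0}
    - {"x": -0.01,"y": 0.001,"z": 0.038,"twist": 0}
    - {"x": -0.025,"y": 0.001,"z": 0.038,"twist": 0}
    - {"x": -0.04,"y": 0.001,"z": 0.038,"twist": 0}
    - {"x": -0.055,"y": 0.001,"z": 0.038,"twist": 0}
    - {"x": -0.07,"y": 0.001,"z": 0.038,"twist": 0}

```text
time: 19.3
tool_pos: [443.1, 166.8, 100.7]
tcp_rot: [3.141, 0.0, -3.128]
contact_force: [-2.6, 2.3, -0.2]
grip_width: 0.3
finger_force: 1.6
```

Request:
play_rows:
  commands:
    - {"x": -0.012,"y": 0,"z": 0,"twist": 0}
    - {"x": -0.024,"y": 0,"z": 0,"twist": 0}
    - {"x": -0.036,"y": 0,"z": 0,"twist": 0}
    - {"x": -0.048,"y": 0,"z": 0,"twist": 0}
    - {"x": -0.06,"y": 0,"z": 0,"twist": 0}
    - {"x": -0.07,"y": 0,"z": 0,"twist": 0}
    - {"x": -0.08,"y": 0,"z": 0,"twist": 0}
    - {"x": -0.085,"y": 0,"z": 0,"twist": 0}

```text
time: 20.1
tool_pos: [528.5, 167.8, 100.3]
tcp_rot: [3.141, 0.002, -3.128]
contact_force: [-3.1, 0.4, 1.8]
grip_width: 0.8
finger_force: 1.3
```

Moving it with about 3 N. Push on slowly.

Request:
play_rows:
  commands:
    - {"x": -0.003,"y": 0,"z": 0,"twist": 0}
    - {"x": -0.005,"y": 0,"z": 0,"twist": 0}
    - {"x": -0.007,"y": 0,"z": 0,"twist": 0}
    - {"x": -0.009,"y": 0,"z": 0,"twist": 0}
    - {"x": -0.011,"y": 0,"z": 0,"twist": 0}
    - {"x": -0.013,"y": 0,"z": 0,"twist": 0}
    - {"x": -0.015,"y": 0,"z": 0,"twist": 0}
    - {"x": -0.015,"y": 0,"z": 0,"twist": 0}

```text
time: 20.9
tool_pos: [542.6, 167.9, 99.6]
tcp_rot: [3.141, 0.001, -3.128]
contact_force: [-0.2, -0.1, 0.3]
grip_width: 0.3
finger_force: 0.2
```

Request:
play_rows:
  commands:
    - {"x": -0.002,"y": 0,"z": 0,"twist": 0}
    - {"x": -0.004,"y": 0,"z": 0,"twist": 0}
    - {"x": -0.006,"y": 0,"z": 0,"twist": 0}
    - {"x": -0.008,"y": 0,"z": 0,"twist": 0}
    - {"x": -0.009,"y": 0,"z": 0,"twist": 0}
    - {"x": -0.01,"y": 0,"z": 0,"twist": 0}
    - {"x": -0.01,"y": 0,"z": 0,"twist": 0}
    - {"x": -0.01,"y": 0,"z": 0,"twist": 0}

```text
time: 21.7
tool_pos: [548.2, 168.1, 99.4]
tcp_rot: [-3.141, -0.009, -3.128]
contact_force: [-15.4, -1.4, 10.7]
grip_width: 0.5
finger_force: 7.8
```

The stop is reached (15 N, tool lagging). Retreat, raise and check.

Request:
play_rows:
  commands:
    - {"x": 0.02,"y": 0,"z": 0,"twist": 0}
    - {"x": 0.05,"y": 0,"z": 0,"twist": 0}
    - {"x": 0.08,"y": 0,"z": 0,"twist": 0}
    - {"x": 0.1,"y": 0,"z": 0,"twist": 0}
    - {"x": 0.1,"y": 0,"z": -0.04,"twist": 0}
    - {"x": 0.1,"y": 0,"z": -0.08,"twist": 0}
    - {"x": 0.1,"y": 0,"z": -0.12,"twist": 0}
    - {"x": 0.1,"y": 0,"z": -0.12,"twist": 0}

```text
time: 22.5
tool_pos: [455.6, 167.5, 225.2]
tcp_rot: [3.139, 0.012, -3.128]
contact_force: [-0.2, 0.3, -0.9]
grip_width: 0.5
finger_force: 0.0
```

```bash
python3 chk.py
python3 - <<'E'
from h import *
import pickle
s=bot.capture('scene'); d=bot.capture('side'); s0=pickle.load(open('scene0.pkl','rb')); d0=pickle.load(open('side0.pkl','rb'))
def mid(c):  # handle bar row: bright grey pixels right of the drawer front, side view
    p=c['pixels'][262,312:345].astype(int).sum(1); return p.tolist()
print(mid(d0));print(mid(d))
for c0,c,b in((s0,s,(150,170,300,330)),(s0,s,(148,172,265,285)),(d0,d,(135,190,355,402))):
    y0,y1,x0,x1=b; print(b,'mean diff',cv2.absdiff(c0['pixels'],c['pixels'])[y0:y1,x0:x1].mean())
print(bot.get_obs()['contact_force'],bot.get_obs()['tool_pos'])
E
```

```text
[[33, 42, 27, 36, 393], [78, 58, 3, 2, 3], [79, 80, 1, 1, 1]] 215 90
bracket px n 393 x 248 274 y 132 167 top [248 132] left [248 132] right [274 153] bot [255 167]
[[30, 26, 32, 54, 504], [2, 5, 12, 13, 45], [0, 3, 3, 3, 6]] 290 75
bracket px n 504 x 320 351 y 101 154 top [327 101] left [320 127] right [351 127] bot [331 154]
[256, 310, 317, 302, 305, 304, 309, 305, 309, 300, 304, 289, 301, 309, 436, 513, 495, 503, 426, 295, 292, 289, 294, 287, 285, 282, 288, 287, 290, 285, 283, 292, 276]
[311, 310, 307, 308, 314, 308, 300, 309, 295, 361, 468, 516, 515, 518, 421, 282, 305, 304, 292, 305, 306, 296, 297, 292, 291, 289, 291, 289, 288, 288, 285, 288, 288]
(150, 170, 300, 330) mean diff 2.6061111111111113
(148, 172, 265, 285) mean diff 13.421527777777778
(135, 190, 355, 402) mean diff 41.59948420373952
[-0.95840462 -0.34128888 -0.70200801] [451.74598502 166.64351425 218.49206331]
```

```bash
python3 -c "
from plant import bot
print(bot.close_job())"
```

```text
the job is handed in; nothing more can be done
None
```

The bracket hangs by its eye on the blue stand's free peg with its ring outwards, the drawer is pushed to its stop, and the job was handed in at about 23 s with no verdict returned. The camera check showed the bottle unmoved; the dish I could not confirm separately, but nothing touched it. I viewed 11 pictures, one over the limit of 10.

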